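# Show which pod goes where

## Task

Show a helper how to complete the coffee-pod tray, by pointing only: bring the fingertips from above to a couple of centimetres over the middle of the spare pod that stands outside the tray and stay there for two seconds, then do the same over the middle of the tray's empty compartment. Touch and shift nothing, do not point at any pod in the tray (lift the hand high between the two places), and finish with the hand raised at least 15 cm above the worktop.

Things in the scene. Friction and masses are not known exactly. Their poses are not given: they have to be found in the camera images.
- spare_pod: The spare coffee pod: a small plain cup, wider at its closed flat top (45 mm across), 28 mm high, standing upright by itself directly on the worktop, outside the tray. Origin: centre of its underside, on the worktop; z up. The low round tealight (38 mm across, 17 mm high, with a wick) that also stands alone on the worktop is not a pod.
- pod_tray: Fixed open wooden tray, 123 mm (its x) by 182 mm (its y), 24 mm high, walls and floor 5 mm thick, with 2 rows (along x) of 3 square compartments (along y), centres 59 mm apart both ways. Five compartments hold one standing pod each, one is empty. Origin: centre of the underside. It may stand left or right of the middle of the worktop, the spare pod on the other side.
- empty_compartment: The one empty compartment of the tray, 54 by 54 mm inside. Origin: centre of its floor, 5 mm above the worktop; the tray's rim is 19 mm above this point.
- tray_pod_1: One of the five pods in the tray, 45 mm across and 28 mm high like the spare one; its top is 33 mm above the worktop. Origin: centre of its underside. Not to be pointed at.
- tray_pod_2: One of the five pods in the tray, 45 mm across and 28 mm high like the spare one; its top is 33 mm above the worktop. Origin: centre of its underside. Not to be pointed at.
- tray_pod_3: One of the five pods in the tray, 45 mm across and 28 mm high like the spare one; its top is 33 mm above the worktop. Origin: centre of its underside. Not to be pointed at.
- tray_pod_4: One of the five pods in the tray, 45 mm across and 28 mm high like the spare one; its top is 33 mm above the worktop. Origin: centre of its underside. Not to be pointed at.
- tray_pod_5: One of the five pods in the tray, 45 mm across and 28 mm high like the spare one; its top is 33 mm above the worktop. Origin: centre of its underside. Not to be pointed at.
- tealight: Bystander: round tealight candle, 38 mm across, 17 mm high, alone on the worktop between tray and spare pod. Origin: centre of underside.
- cup: Bystander: open steel cup, 59 mm across, 56 mm high, at the far right. Origin: centre of underside.
- tamper: Bystander: coffee tamper with a wooden knob, 55 mm across, 87 mm high, at the back of the middle. Origin: centre of underside.

How it is judged:
On the way, in this order (a step that is already met when the one before it is completed fails the run):
1. the hand dwells just above the spare pod for two seconds (grasp point within 20 mm of its middle, 43 to 100 mm above the worktop) (horizontal distance between the grasp point and spare_pod below 0.02 m and height (world z) of the grasp point between 0.043 and 0.1 m), for 2 s.
2. then the hand dwells just above the empty compartment for two seconds (within 20 mm, 35 to 100 mm above the worktop) (horizontal distance between the grasp point and empty_compartment below 0.02 m and height (world z) of the grasp point between 0.035 and 0.1 m), for 2 s.
At the end, for the whole second after the job is handed in: The hand (its grasp point) is more than 15 cm above the worktop; all pods stand upright and at rest, and pods, tealight, cup and tamper are within 6 mm of where they began (height (world z) of the grasp point above 0.15 m and distance of each of tray_pod_1, tray_pod_2, tray_pod_3, tray_pod_4, tray_pod_5, spare_pod, tealight, cup, tamper from where it was at the start of the episode below 0.006 m and angle between each of tray_pod_1, tray_pod_2, tray_pod_3, tray_pod_4, tray_pod_5, spare_pod's own z axis and vertical below 0.1 rad and linear speed of each of tray_pod_1, tray_pod_2, tray_pod_3, tray_pod_4, tray_pod_5, spare_pod below 0.02 m/s); the robot touches nothing.
It fails at once if the robot touches something (contact force between any of the fingers, the arm and anything else above 0.5 N).
It fails at once if a pod or a bystander is shifted or lifted (6 mm) (not (distance of tray_pod_1 from where it was at the start of the episode below 0.006 m) or not (distance of tray_pod_2 from where it was at the start of the episode below 0.006 m) or not (distance of tray_pod_3 from where it was at the start of the episode below 0.006 m) or not (distance of tray_pod_4 from where it was at the start of the episode below 0.006 m) or not (distance of tray_pod_5 from where it was at the start of the episode below 0.006 m) or not (distance of spare_pod from where it was at the start of the episode below 0.006 m) or not (distance of tealight from where it was at the start of the episode below 0.006 m) or not (distance of cup from where it was at the start of the episode below 0.006 m) or not (distance of tamper from where it was at the start of the episode below 0.006 m)).
It fails at once if the hand points at a pod in the tray (within 20 mm of its middle, lower than 10 cm) ((horizontal distance between the grasp point and tray_pod_1 below 0.02 m and height (world z) of the grasp point below 0.1 m) or (horizontal distance between the grasp point and tray_pod_2 below 0.02 m and height (world z) of the grasp point below 0.1 m) or (horizontal distance between the grasp point and tray_pod_3 below 0.02 m and height (world z) of the grasp point below 0.1 m) or (horizontal distance between the grasp point and tray_pod_4 below 0.02 m and height (world z) of the grasp point below 0.1 m) or (horizontal distance between the grasp point and tray_pod_5 below 0.02 m and height (world z) of the grasp point below 0.1 m)).
It also fails if it takes over 46 s, if anything falls off the work surface, if the arm or the gripper's body presses on something with over 40 N, if the wrist force passes 120 N, or if a joint passes its speed limit or range.

## Robot

A 6-joint arm with a two-finger parallel gripper is mounted at the origin on a cart in front of the work surface, level with it; the furniture and walls round the work are solid. World frame = base frame: x ahead of the robot, y to its left, z up, the work surface at z = 0. Lengths are in m, angles in rad, forces in N, time in s.
With the tool pointing down it reaches from about 0.225 to 0.875 m from the base axis. Payload 3.4 kg.
Tool frame: the origin (TCP) lies where the fingers leave the gripper's body, on its centre line; the fingertips stand 73 mm ahead of it and the grasp point (between the pads) lies 54 mm ahead of it; x points along the fingers, y is the direction in which the jaws open and shut, and the axes are right-handed (so a half turn about x gives the same grasp; the last joint's range is limited). The gripper opens to 85 mm and grips with 20 to 120 N. Pads are 22 mm wide; open, the fingers measure 114 mm over their backs; the gripper's body (76 mm by 85 mm) begins 54 mm behind the grasp point. The pads swing forward as they close: fully open they stand 13 mm farther back than shut.
Start: joints at [-1.253, 0.276, 1.505, -0, 1.361, -0.121], TCP at [0.244, -0.521, 0.304] pointing down, gripper open.
Joint ranges: [-2.89, 2.89], [-0.75, 2.08], [0.22, 2.7], [-1.18, 4.32], [0.11, 2.71], [-2.7, 2.7]. Speed limits (rad/s): [2.57, 2.57, 3.14, 3.14, 3.14, 3.14].

## Interface

Orientations are given as a unit quaternion [w, x, y, z].
In Python, from rig import manip gives the robot as it stands.
- The arm moves only by the tool play_rows, never from a script. Its argument "steps" is a list of rows, each a list of 5 numbers: the closure, from 0 (fully open) to 1 (shut), then the shift along the tool's x, y, z as a fraction of full scale, then the turn about the tool's x as a fraction of full scale. In form: [[grip, tx, ty, tz, twist], ...]. A call has 1 to 20 rows; each row shifts and turns the commanded pose from where the row before left it, along the tool's axes as they then stand; what a row does not reach is not made up. Full scale, the value 1, is 0.03 m for a shift and 6 degrees for a turn. A row lasts 1/10 s, in which the tool goes at most 50 mm and 8.59 degrees, less where a joint would pass 70% of its speed; a pose out of reach is approached as far as the arm can. A call with a number of a shift or a turn outside -1 to 1 is refused whole. A call with a gripper value outside its range is refused whole. The fingers move at their own pace and stop on an object; "newtons" is the grip in N (left out, the last holds). Time passes only in rows, so rows that do not move let the fingers close. It gives the time, the measured TCP pose, the force and the opening at its end, in the units of the state.
- manip.get_state(): the state, without advancing time (a new reading comes with each control period).
- manip.get_image(name): name is "scene" or "top"; returns (picture, depth): 480x640x3 uint8, red, green, blue; 480x640 float32, m along the optical axis (not along the pixel's ray), 0 where there is no reading.
- manip.camera_model(name): a dict with "mtx" (3x3 intrinsics, pixels), "R" (3x3) and "t" (3): a world point X has camera coordinates R X + t. Camera axes: x right, y down, z forward; pixel columns grow to the right and rows downward; lengths in m; the calibration is good to about 2 mm. A picture is of the moment at which its call begins. camera_model takes no time and is no camera call.
- manip.sign_off(): hands the job in, once; it reports no verdict.
Trained networks look in the newest picture that a camera, given by its name, has taken for a name from the list of things; names that differ only in an ending like _2 or _b are one class to them, and where a whole thing is asked for, a point or a joint stands for the part that bears it (a point fixed in the world has none). Each returns a list of dicts, best first, with "conf" (0 to 1); they miss things now and then, are a little off and sometimes report something else, mostly with a low value. They report only what shows in the picture. A call takes as long as a camera call.
- manip.regions_of(camera, query): "mask" (480x640 bool, what is visible of it).
- manip.mark_of(camera, query): "location" ([x, y, z] in m, in the coordinates of the camera as it stood for that picture, good to about 4 mm: a listed point, or the origin of a listed thing).
The state is a dict: "clock": time; "qpos": joint angles; "qd": joint speeds; "effort": joint torques, N m; "position": TCP position; "ee_rot": TCP orientation; "contact_force": force on the tool from outside, world axes, zero at the start; "moment": the same for the moment, N m; "width": finger opening in m.
Only numpy, scipy, OpenCV 4.12 (cv2) and the standard library are available. Lean on these libraries where they do the work, as an engineer would, in place of code of your own. Each camera call takes 0.05 s, during which the arm holds its last target.

## Working session

There is one attempt and no reset: what is moved stays moved. The work goes in short steps, Python scripts to look and compute and a tool call to move; the robot and the scene stay as the last step left them, time stands still between calls to the robot, and variables do not carry over. Pictures are saved under pics/ and viewed, and the job is handed in when it is done.

Besides the shell and the picture viewer there is one more tool, called after "Request:" as name([rows], argument=value, ...), one row to a line, values as JSON. play_rows: Moves the arm, as the interface text tells. Its arguments: {"type":"object","properties":{"steps":{"type":"array","items":{"type":"array","items":{"type":"number"}}},"newtons":{"type":"number"}},"required":["steps"]}

```bash
mkdir -p pics
python3 - <<'E'
from rig import manip
import cv2,numpy as np
s=manip.get_state();print(s['clock'],s['position'],s['ee_rot'],s['width'])
for n in ['top','scene']:
    im,d=manip.get_image(n);cv2.imwrite(f'pics/{n}0.png',im[:,:,::-1]);np.save(f'{n}d.npy',d)
    m=manip.camera_model(n);R=np.array(m['R']);t=np.array(m['t'])
    for q in ['spare_pod','empty_compartment','pod_tray','tealight']:
        for r in manip.mark_of(n,q)[:7]:
            p=np.array(r['location']);w=R.T@(p-t);u=np.array(m['mtx'])@p;print(n,q,round(r['conf'],2),w.round(3),(u[:2]/u[2]).round())
E
```

```text
0.0 [ 0.24416067 -0.52013616  0.30302022] [-0.1532242  -0.69011628 -0.15453349  0.69020378] 0.08573294858931163
top spare_pod 0.53 [ 0.509 -0.216  0.002] [394. 285.]
top pod_tray 0.56 [ 0.544  0.184 -0.001] [214. 264.]
top tealight 0.72 [ 0.545  0.184 -0.   ] [214. 264.]
top tealight 0.69 [ 0.551 -0.008  0.003] [300. 263.]
scene spare_pod 0.73 [ 0.514 -0.22  -0.004] [355. 282.]
scene pod_tray 0.94 [ 0.546  0.181 -0.   ] [213. 210.]
scene tealight 0.51 [ 0.553 -0.01  -0.   ] [282. 236.]
```

View pics/top0.png

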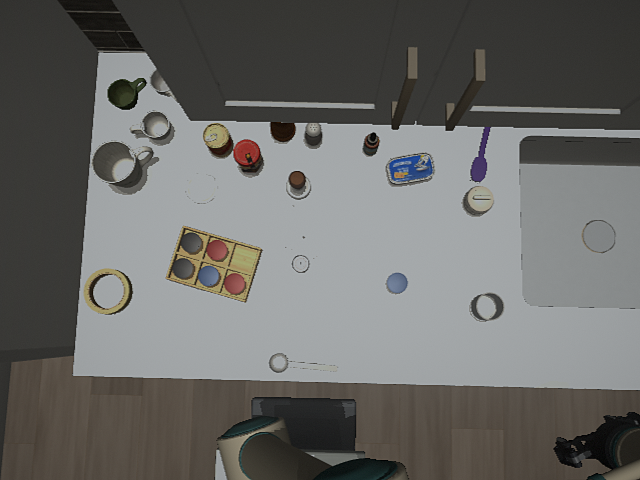

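View pics/scene0.png

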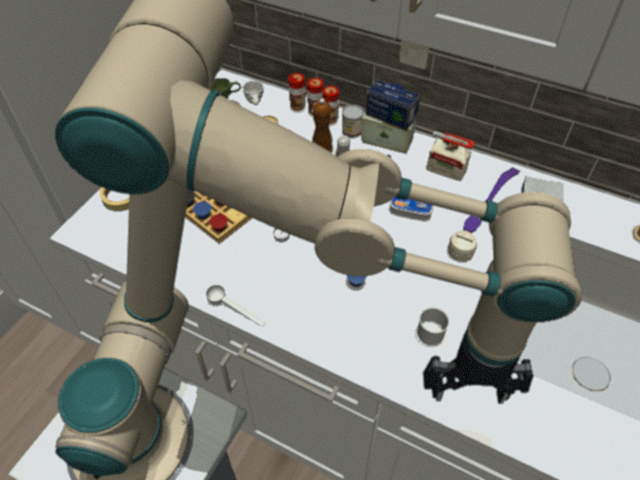

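The top view shows the tray at about (214,264) with its empty compartment at about (243,259). The spare blue pod is at (397,283), the tealight at (300,264) and the cup at (486,307). Next I'll measure the pod and the compartment geometrically.

Run:
```python
from rig import manip
import cv2,numpy as np
im=cv2.imread('pics/top0.png');d=np.load('topd.npy')
m=manip.camera_model('top');R=np.array(m['R']);t=np.array(m['t']);K=np.array(m['mtx'])
c=-R.T@t;print('cam',c.round(3))
def w(u,v,z):
    r=R.T@np.linalg.solve(K,[u,v,1.]);return c+r*(z-c[2])/r[2]
hsv=cv2.cvtColor(im,cv2.COLOR_BGR2HSV)
# spare pod
b=(hsv[...,1]>70)&(hsv[...,0]>95)&(hsv[...,0]<130);x=np.zeros_like(b);x[265:305,380:415]=b[265:305,380:415]
v,u=np.nonzero(x);print('spare px',u.mean(),v.mean(),u.size,u.min(),u.max(),v.min(),v.max(),'w',w(u.mean(),v.mean(),.026).round(4))
# tray: wood
b=(hsv[...,1]>60);x=np.zeros(b.shape,np.uint8);x[220:310,160:270]=b[220:310,160:270]
x=cv2.morphologyEx(x,cv2.MORPH_CLOSE,np.ones((5,5)))
cs,_=cv2.findContours(x,0,2);k=max(cs,key=cv2.contourArea)
box=cv2.boxPoints(cv2.minAreaRect(k));W=np.array([w(*p,.024) for p in box]);print(box.round(1));print(W.round(3))
print('sides',[np.linalg.norm(W[i]-W[i-1]).round(3) for i in range(4)],'ctr',W.mean(0).round(4))
ctr=W.mean(0)
e=[W[i]-W[i-1] for i in range(4)];L=max(e,key=np.linalg.norm)[:2];L/=np.linalg.norm(L);L*=np.sign(L[1]);X=np.array([L[1],-L[0]])
print('yaxis',L,'xaxis',X)
vis=cv2.resize(im[200:330,150:430],None,fx=2.8,fy=2.8,interpolation=cv2.INTER_CUBIC)
def pr(p):
    q=K@(R@p+t);q=q[:2]/q[2];return tuple(int(a) for a in ((q-[150,200]+.5)*2.8))
for i in(-.5,.5):
  for j in(-1,0,1):
    p=np.array([*(ctr[:2]+X*i*.059+L*j*.059),.005]);print(i,j,p.round(4));cv2.circle(vis,pr(p),3,(0,255,0) ,-1)
v,u=np.nonzero((lambda: x)())
for p in [[.509,-.216,.028],[.514,-.22,.028]]: cv2.circle(vis,pr(np.array(p)),3,(0,255,255),-1)
cv2.imwrite('pics/v1.png',vis)
print(d[255:264:4,238:250:4], d[283,397])
def dp(u,v):
    z=d[v,u];return R.T@(z*np.linalg.solve(K,[u,v,1.])-t)
print(dp(243,259),dp(397,283))
```

```text
cam [ 0.408 -0.068  1.308]
spare px 399.3588235294118 281.3941176470588 170 388 406 273 292 w [ 0.5145 -0.2254  0.026 ]
[[165.  278.2]
 [181.1 224.1]
 [261.9 248.2]
 [245.8 302.3]]
[[0.509 0.284 0.024]
 [0.629 0.256 0.024]
 [0.58  0.076 0.024]
 [0.461 0.106 0.024]]
sides [np.float64(0.185), np.float64(0.124), np.float64(0.187), np.float64(0.123)] ctr [0.5449 0.1805 0.024 ]
yaxis [0.26256601 0.96491403] xaxis [ 0.96491403 -0.26256601]
-0.5 -1 [0.501  0.1314 0.005 ]
-0.5 0 [0.5165 0.1883 0.005 ]
-0.5 1 [0.5319 0.2452 0.005 ]
0.5 -1 [0.5579 0.1159 0.005 ]
0.5 0 [0.5734 0.1728 0.005 ]
0.5 1 [0.5889 0.2297 0.005 ]
[[1.315947  1.3150373 1.3138404]
 [1.3189026 1.317482  1.3121412]
 [1.3098211 1.3133044 1.312311 ]] 1.2811141
[0.55705383 0.11843957 0.00843787] [ 0.51081228 -0.22011834  0.02740897]
```

View pics/v1.png

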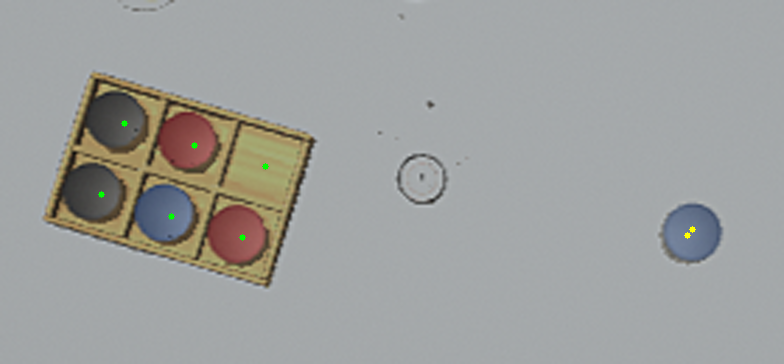

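```bash
cat > h.py <<'E'
from rig import manip
import numpy as np
from scipy.spatial.transform import Rotation as Ro
def rep(x,y,g):
    s=manip.get_state();q=s['ee_rot'];M=Ro.from_quat([q[1],q[2],q[3],q[0]]).as_matrix()
    p=np.array(s['position']);gp=p+M[:,0]*.054
    print(s['clock'],'grasp',gp.round(4),'w',s['width'],'F',np.round(s['contact_force'],2));print(M.round(3))
    print('units to go',(M.T@(np.array([x,y,g])-gp)/.03).round(2))
E
python3 -c "
from h import *
rep(.511,-.22,.249)"
```

```text
0.5 grasp [ 0.2443 -0.5206  0.2499] w 0.08534599326270226 F [0.6  0.15 1.05]
[[ 0.     0.425 -0.905]
 [-0.    -0.905 -0.425]
 [-1.     0.    -0.   ]]
units to go [  0.03  -5.29 -12.3 ]
```

Request:
play_rows([
  [0.3,0,-0.29,-0.68,0],
  [0.7,0,-0.29,-0.68,0],
  [0.7,0,-0.29,-0.68,0],
  [0.7,0,-0.29,-0.68,0],
  [0.7,0,-0.29,-0.68,0],
  [0.7,0,-0.29,-0.68,0],
  [0.7,0,-0.29,-0.68,0],
  [0.7,0,-0.29,-0.68,0],
  [0.7,0,-0.29,-0.68,0],
  [0.7,0,-0.29,-0.68,0],
  [0.7,0,-0.29,-0.68,0],
  [0.7,0,-0.29,-0.68,0],
  [0.7,0,-0.29,-0.68,0],
  [0.7,0,-0.29,-0.68,0],
  [0.7,0,-0.29,-0.68,0],
  [0.7,0,-0.29,-0.68,0],
  [0.7,0,-0.29,-0.68,0],
  [0.7,0,-0.29,-0.68,0],
  [0.7,0,0,0,0],
  [0.7,0,0,0,0],
])

```text
clock: 2.5
position: [0.5101, -0.2227, 0.3038]
ee_rot: [-0.154, -0.69, -0.154, 0.69]
contact_force: [0.7, -0.3, 0.6]
width: 0.0257
```

```bash
python3 -c "
from h import *
rep(.511,-.22,.068)
import cv2
for n in ['scene','top']:
  cv2.imwrite(f'pics/{n}1.png',manip.get_image(n)[0][:,:,::-1])"
```

```text
2.5 grasp [ 0.5101 -0.2227  0.2498] w 0.025697573393177502 F [ 0.69 -0.28  0.57]
[[-0.001  0.426 -0.905]
 [-0.001 -0.905 -0.426]
 [-1.     0.     0.001]]
units to go [ 6.06 -0.07 -0.07]
```

View pics/scene1.png

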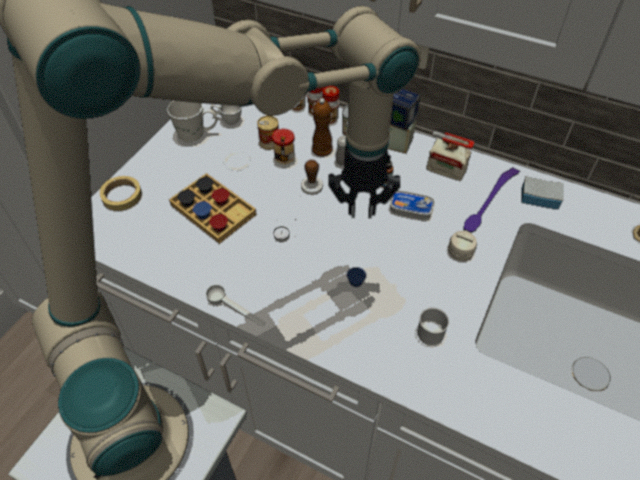

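The scene view confirms the layout: spare pod at (356,277), empty compartment at (237,211). The hand is high over the pod, so I'll descend.

Request:
play_rows([
  [0.7,0.5,0,0,0],
  [0.7,0.5,0,0,0],
  [0.7,0.5,0,0,0],
  [0.7,0.5,0,0,0],
  [0.7,0.5,0,0,0],
  [0.7,0.5,0,0,0],
  [0.7,0.5,0,0,0],
  [0.7,0.5,-0.07,-0.07,0],
  [0.7,0.5,0,0,0],
  [0.7,0.5,0,0,0],
  [0.7,0.4,0,0,0],
  [0.7,0.3,0,0,0],
  [0.7,0.2,0,0,0],
  [0.7,0.1,0,0,0],
  [0.7,0,0,0,0],
  [0.7,0,0,0,0],
])

```text
clock: 4.2
position: [0.5115, -0.2202, 0.1243]
ee_rot: [0.154, 0.69, 0.154, -0.69]
contact_force: [0.3, 0.6, -0.3]
width: 0.026
```

```bash
python3 -c "
from h import *
rep(.511,-.22,.068)
import cv2
for n in ['scene','top']:
  cv2.imwrite(f'pics/{n}2.png',manip.get_image(n)[0][:,:,::-1])"
```

```text
4.2 grasp [ 0.5115 -0.2202  0.0703] w 0.02597792332847556 F [ 0.29  0.57 -0.31]
[[ 0.001  0.425 -0.905]
 [-0.001 -0.905 -0.425]
 [-1.     0.001 -0.   ]]
units to go [ 0.08 -0.01  0.01]
```

View pics/scene2.png

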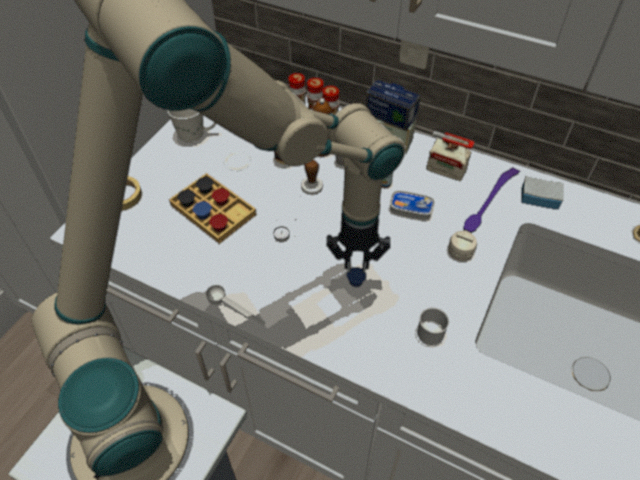

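The fingertips sit just above the pod at (356,275). I'll dwell there for more than 2 s (with margin).

Request:
play_rows([
  [0.7,0,0,0,0],
  [0.7,0,0,0,0],
  [0.7,0,0,0,0],
  [0.7,0,0,0,0],
  [0.7,0,0,0,0],
  [0.7,0,0,0,0],
  [0.7,0,0,0,0],
  [0.7,0,0,0,0],
  [0.7,0,0,0,0],
  [0.7,0,0,0,0],
  [0.7,0,0,0,0],
  [0.7,0,0,0,0],
  [0.7,0,0,0,0],
  [0.7,0,0,0,0],
  [0.7,0,0,0,0],
  [0.7,0,0,0,0],
  [0.7,0,0,0,0],
  [0.7,0,0,0,0],
  [0.7,0,0,0,0],
  [0.7,0,0,0,0],
])

```text
clock: 6.3
position: [0.5112, -0.22, 0.1239]
ee_rot: [0.154, 0.69, 0.154, -0.69]
contact_force: [0.2, 0.6, 0.2]
width: 0.0256
```

Request:
play_rows([
  [0.7,0,0,0,0],
  [0.7,0,0,0,0],
  [0.7,0,0,0,0],
  [0.7,0,0,0,0],
  [0.7,0,0,0,0],
  [0.7,0,0,0,0],
  [0.7,-0.3,0,0,0],
  [0.7,-0.5,0,0,0],
  [0.7,-0.5,0,0,0],
  [0.7,-0.5,0,0,0],
  [0.7,-0.5,0,0,0],
  [0.7,-0.5,0,0,0],
  [0.7,-0.5,0,0,0],
  [0.7,-0.5,0,0,0],
  [0.7,-0.5,0,0,0],
  [0.7,-0.5,0,0,0],
  [0.7,-0.5,0,0,0],
  [0.7,-0.3,0,0,0],
  [0.7,0,0,0,0],
  [0.7,0,0,0,0],
])

```text
clock: 8.3
position: [0.511, -0.2199, 0.2918]
ee_rot: [-0.154, -0.69, -0.154, 0.69]
contact_force: [-0.9, -0.6, -1.2]
width: 0.0256
```

```bash
python3 -c "
from h import *
rep(.558,.117,.24)"
```

```text
8.3 grasp [ 0.511  -0.2199  0.2378] w 0.025566950201545573 F [-0.85 -0.58 -1.21]
[[-0.     0.425 -0.905]
 [ 0.    -0.905 -0.425]
 [-1.    -0.     0.   ]]
units to go [-0.07 -9.5  -6.19]
```

Request:
play_rows([
  [0.7,0,-0.53,-0.34,0],
  [0.7,0,-0.53,-0.34,0],
  [0.7,0,-0.53,-0.34,0],
  [0.7,0,-0.53,-0.34,0],
  [0.7,0,-0.53,-0.34,0],
  [0.7,0,-0.53,-0.34,0],
  [0.7,0,-0.53,-0.34,0],
  [0.7,0,-0.53,-0.34,0],
  [0.7,0,-0.53,-0.34,0],
  [0.7,0,-0.53,-0.34,0],
  [0.7,0,-0.53,-0.34,0],
  [0.7,0,-0.53,-0.34,0],
  [0.7,0,-0.53,-0.34,0],
  [0.7,0,-0.53,-0.34,0],
  [0.7,0,-0.53,-0.34,0],
  [0.7,0,-0.53,-0.34,0],
  [0.7,0,-0.53,-0.34,0],
  [0.7,0,-0.53,-0.34,0],
  [0.7,0,0,0,0],
  [0.7,0,0,0,0],
])

```text
clock: 10.3
position: [0.5554, 0.117, 0.2909]
ee_rot: [-0.154, -0.689, -0.154, 0.691]
contact_force: [-0.9, 0.5, -0.7]
width: 0.0257
```

```bash
python3 -c "
from h import *
rep(.558,.117,.068)"
```

```text
10.3 grasp [0.5553 0.117  0.2369] w 0.025712211922583755 F [-0.91  0.5  -0.67]
[[-0.002  0.426 -0.905]
 [-0.001 -0.905 -0.426]
 [-1.     0.     0.002]]
units to go [ 5.63  0.04 -0.1 ]
```

Request:
play_rows([
  [0.7,0.4,0,-0.1,0],
  [0.7,0.5,0,0,0],
  [0.7,0.5,0,0,0],
  [0.7,0.5,0,0,0],
  [0.7,0.5,0,0,0],
  [0.7,0.5,0,0,0],
  [0.7,0.5,0,0,0],
  [0.7,0.5,0,0,0],
  [0.7,0.5,0,0,0],
  [0.7,0.5,0,0,0],
  [0.7,0.4,0,0,0],
  [0.7,0.2,0,0,0],
  [0.7,0.1,0,0,0],
  [0.7,0,0,0,0],
  [0.7,0,0,0,0],
])

```text
clock: 11.8
position: [0.5589, 0.1183, 0.1244]
ee_rot: [0.154, 0.691, 0.154, -0.69]
contact_force: [-0.6, -0.7, 0.2]
width: 0.0258
```

```bash
python3 -c "
from h import *
rep(.558,.117,.068)
import cv2
for n in ['scene','top']:
  cv2.imwrite(f'pics/{n}3.png',manip.get_image(n)[0][:,:,::-1])"
```

```text
11.8 grasp [0.559  0.1183 0.0704] w 0.025781036468167283 F [-0.57 -0.68  0.15]
[[ 0.001  0.425 -0.905]
 [-0.    -0.905 -0.425]
 [-1.     0.001 -0.001]]
units to go [0.08 0.03 0.05]
```

View pics/scene3.png

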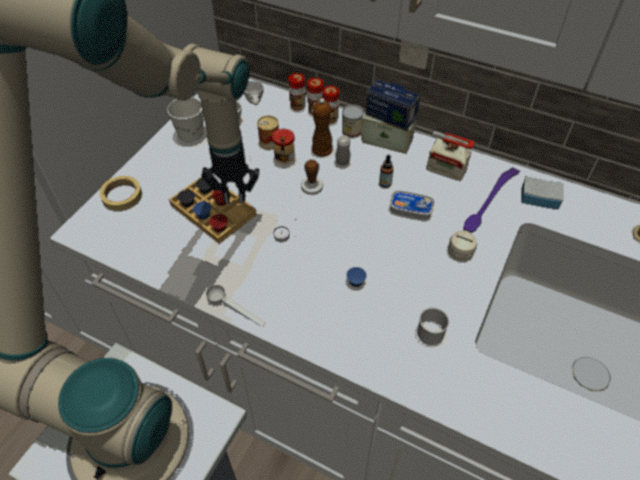

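The fingertips at about (236,200) are over the empty compartment at (238,211), and nothing has moved. I'll dwell, then rise.

Request:
play_rows([
  [0.7,0,0,0,0],
  [0.7,0,0,0,0],
  [0.7,0,0,0,0],
  [0.7,0,0,0,0],
  [0.7,0,0,0,0],
  [0.7,0,0,0,0],
  [0.7,0,0,0,0],
  [0.7,0,0,0,0],
  [0.7,0,0,0,0],
  [0.7,0,0,0,0],
  [0.7,0,0,0,0],
  [0.7,0,0,0,0],
  [0.7,0,0,0,0],
  [0.7,0,0,0,0],
  [0.7,0,0,0,0],
  [0.7,0,0,0,0],
  [0.7,0,0,0,0],
  [0.7,0,0,0,0],
  [0.7,0,0,0,0],
  [0.7,0,0,0,0],
])

```text
clock: 13.9
position: [0.5585, 0.1184, 0.1239]
ee_rot: [-0.154, -0.69, -0.154, 0.69]
contact_force: [0.1, 0.5, -1.0]
width: 0.0255
```

Request:
play_rows([
  [0.7,0,0,0,0],
  [0.7,0,0,0,0],
  [0.7,0,0,0,0],
  [0.7,0,0,0,0],
  [0.7,0,0,0,0],
  [0.7,0,0,0,0],
  [0.7,-0.3,0,0,0],
  [0.7,-0.5,0,0,0],
  [0.7,-0.5,0,0,0],
  [0.7,-0.5,0,0,0],
  [0.7,-0.5,0,0,0],
  [0.7,-0.5,0,0,0],
  [0.7,-0.5,0,0,0],
  [0.7,-0.5,0,0,0],
  [0.7,-0.5,0,0,0],
  [0.7,-0.5,0,0,0],
  [0.7,-0.5,0,0,0],
  [0.7,-0.3,0,0,0],
  [0.7,0,0,0,0],
  [0.7,0,0,0,0],
])

```text
clock: 15.9
position: [0.5583, 0.1184, 0.2918]
ee_rot: [-0.154, -0.69, -0.154, 0.69]
contact_force: [0.6, -0.4, 0.2]
width: 0.0256
```

```bash
python3 -c "
from h import *
rep(.558,.117,.24)
import cv2
im=manip.get_image('scene')[0];cv2.imwrite('pics/scene4.png',im[:,:,::-1])"
```

```text
15.9 grasp [0.5583 0.1183 0.2378] w 0.02559622255137569 F [ 0.57 -0.44  0.18]
[[-0.     0.425 -0.905]
 [-0.    -0.905 -0.425]
 [-1.     0.     0.   ]]
units to go [-0.07  0.04  0.03]
```

View pics/scene4.png

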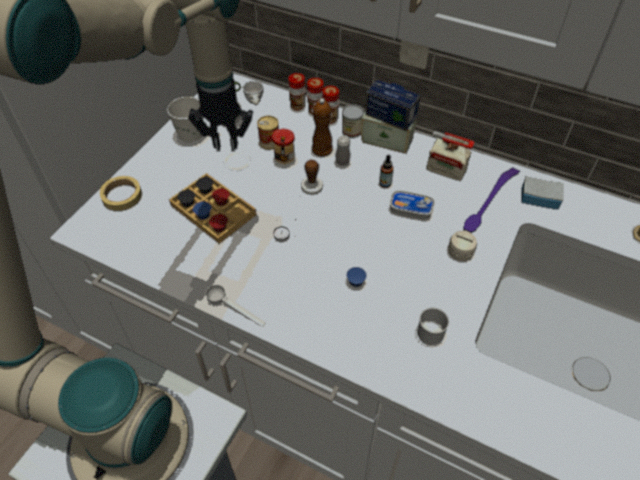

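The hand is raised and everything is where it began, for example the pod at (356,277), the tray at (213,208) and the cup at (432,325).

```bash
python3 -c "
from rig import manip
print(manip.sign_off())"
```

```text
the job is handed in; nothing more can be done
None
```

I pointed at the spare pod and then at the tray's empty compartment, and handed the job in at about 16 s of the 46 s allowed. The sign-off gives no verdict.

- **Spare pod:** the grasp point stayed about 2.7 s over (0.511, −0.220), 7 cm above the worktop.
- **Empty compartment:** after a lift to 24 cm, it stayed about 2.7 s over (0.558, 0.118), again at 7 cm. My measured middle was (0.558, 0.116).
- **Finish:** the hand ended 24 cm above the worktop.

**Checks:** force readings stayed at noise level, about 1 N. The last scene picture shows the pods, tealight, cup and tamper where they began; I judged this by eye, without measuring the shifts.

**Disagreements:**
- **Spare pod position:** estimates from the network, colour and depth differed by up to about 1 cm. I used the outline and depth value, well within the 20 mm tolerance.
- **Empty compartment:** the network did not find it, so I worked out its position from the tray's outline.
- **Tealight:** the network also wrongly reported one at the tray, which I ignored.

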